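# Lift a freshly primed cover onto the free drying rack

### The job

The round cover on the plywood spray board has just been primed and must not be touched by the gripper: pick up the flat lifter by its handle, slide its blade under the cover (the batten at the back of the board keeps it from sliding away) and lift it off. One of the two drying racks already holds a cover: leave that one alone and set the fresh cover down gently, level and centred across the two rails of the empty rack, then draw the blade out from under it. Finally lay the lifter flat on the bench, clear of board and racks, and let go.

Things in the scene. Friction and masses are not known exactly. Their poses are not given: they have to be found in the camera images.
- cover_new: freshly primed grey round cover lying on the board: disc 110 mm diameter, 10 mm thick, boss 44 mm wide and 4 mm high on top, six dark bolt holes; lower edge bevelled all round, from 94 mm diameter at the underside to 110 mm at 4 mm height, so that a blade can get under; about 0.24 kg; origin: centre of its underside, z up
- cover_old: a like cover, same size and look, already resting centred on one of the two racks (either one); origin: centre of its underside
- board: plywood spray board, fixed, 150 (x) by 160 mm (y), 12 mm thick, with a wooden batten along its far (+x) edge: 14 mm wide, top 24 mm above the bench, near face at x = +61 mm; open on its near (-x) side; origin: centre of the underside, on the bench; x points from the open side to the batten. The cover lies 0 to 12 mm short of the batten
- rack_a: drying rack, fixed: two aluminium rails along its x axis, 130 mm long, 16 mm wide, centred at y = -42 and +42 mm (68 mm free between them), flat tops 40 mm above the bench, on a base plate 6 mm thick, 130 by 110 mm; open between the rails at both ends; origin: centre of the underside, on the bench; x points away from the robot
- rack_b: second drying rack, exactly like rack_a
- lifter: flat lifter (spatula), 0.16 kg, lying on the bench: steel blade x = 20 to 145 mm, 52 mm wide, 2 mm thick; riser plate 30 mm wide, 6 mm thick at x = 25 mm; wooden handle bar above the blade's rear end, x = -40 to +40 mm, 22 mm wide (y), z = 52 to 76 mm; origin: level with the blade's underside, straight below the handle's middle; x points along the blade to its tip, z up
- lifter_grip (a point): middle of the lifter's handle, 64 mm above the blade's underside
- lifter_tip (a point): middle of the blade's front edge
- spray_can: bystander: upright spray can, 56 mm diameter, 130 mm tall; origin: centre of its underside; leave it alone
- wrench: bystander: wrench lying on the bench; leave it alone
- screw_tray: bystander: small open cardboard tray 120 x 90 x 40 mm; origin: centre of its underside; leave it alone
Mind the look-alikes: they are no part of the job. Leave any blue or pink look-alike of the lifter alone.

How it is judged:
By the outcome, as a careful person would: the job done as asked, in the order asked, and still so for the second after the job is handed in, with the robot touching nothing.
It also fails if it takes over 72 s, if anything falls off the work surface, if the arm or the gripper's body presses on something with over 40 N, if the wrist force passes 120 N, or if a joint passes its speed limit or range.

### The arm

A 7-joint arm with a two-finger parallel gripper is mounted at the origin on the work surface. World frame = base frame: x ahead of the robot, y to its left, z up, the work surface at z = 0. Lengths are in m, angles in rad, forces in N, time in s.
With the tool pointing down it reaches from about 0.35 to 0.9 m from the base axis. Payload 8.1 kg.
Tool frame: the origin (TCP) lies at the very end of the fingers, on their centre line; the grasp point (between the pads) lies 19 mm behind it; z points along the fingers, y is the line along which they close (so a half turn about z gives the same grasp; the last joint's range is limited). The gripper opens to 92 mm and grips with 3 to 60 N. Pads are 19 mm wide; open, the fingers measure 130 mm over their backs; the gripper's body (75 mm by 190 mm) begins 47 mm behind the grasp point.
Start: joints at [1.051, 0.434, 0.025, 1.573, -0.012, 1.134, -0.075], TCP at [0.253, -0.572, 0.227] pointing down, gripper open.
Joint ranges: [-2.62, 2.62], [-0.44, 2.09], [-1.27, 1.32], [0.08, 2.57], [-1.32, 4.46], [0.12, 2], [-2.74, 2.74]. Speed limits (rad/s): [2.22, 2.22, 3.01, 3.01, 3.14, 3.14, 3.14].

### API

Orientations are given as a rotation vector (axis times angle).
In Python, from cell import arm gives the robot as it stands.
- The arm moves only by the tool carry_out, never from a script. Its argument "commands" is a list of rows, each a list of 7 numbers: the opening, from 0 (shut) to 1 (fully open), then the shift along the tool's x, y, z each as a share of 0.025 m, from -1 to 1, then the turn, a rotation vector about the tool's x, y, z each as a share of 0.1 rad, from -1 to 1. A call has 1 to 8 rows; each row shifts and turns the commanded pose from where the row before left it, along the tool's axes as they then stand; what a row does not reach is not made up. A row lasts 1/10 s, in which the tool goes at most 50 mm and 8.59 degrees, less where a joint would pass 70% of its speed; a pose out of reach is approached as far as the arm can. A call with a number of a shift or a turn outside -1 to 1 is refused whole. A call with a gripper value outside its range is refused whole. The fingers move at their own pace and stop on an object; "squeeze" is the grip in N (left out, the last holds). Time passes only in rows, so rows that do not move let the fingers close. It gives the time, the measured TCP pose, the force, the opening and the grip force at its end, in the units of the state.
- arm.observe(): the state, without advancing time (a new reading comes with each control period).
- arm.get_image(name): name is "side" or "top"; returns a dict with "pixels" (400x640x3 uint8, red, green, blue), "range_z" (400x640 float32, m along the optical axis (not along the pixel's ray), 0 where there is no reading), "mtx" (3x3 intrinsics, pixels), "k1" (the pictures are not rectified: a ray, as slopes to the right and down, at radius r is drawn at 1 + k1 r^2 times it, then the intrinsics apply), "R" (3x3) and "t" (3): a world point X has camera coordinates R X + t. Camera axes: x right, y down, z forward; pixel columns grow to the right and rows downward; lengths in m; the calibration is good to about 2 mm. A picture is of the moment at which its call begins.
- arm.sign_off(): hands the job in; it is judged then, once.
The state is a dict: "clock": time; "joints": joint angles; "dq": joint speeds; "joint_efforts": joint torques, N m; "position": TCP position; "ee_rot": TCP orientation; "force": force on the tool from outside, world axes, zero at the start; "ft_torque": the same for the moment, N m; "width": opening from 0.0 (shut) to 1.0 (fully open); "gripper_force": force on a finger pad.
Only numpy, scipy, OpenCV 4.12 (cv2) and the standard library are available. Lean on these libraries where they do the work, as an engineer would, in place of code of your own. Each camera call takes 0.05 s, during which the arm holds its last target. There are 200 camera calls.

## Working session

There is one attempt and no reset: what is moved stays moved. The work goes in short steps, Python scripts to look and compute and a tool call to move; the robot and the scene stay as the last step left them, time stands still between calls to the robot, and variables do not carry over. Pictures are saved under pics/ and viewed, at most 10 in all, crops included, and the job is handed in when it is done.

Besides the shell and the picture viewer there is one more tool, called after ">>>" as name([rows], argument=value, ...), one row to a line, values as JSON. carry_out: Moves the arm, as the interface text tells. Shift numbers are shares of 0.025 m and turn numbers shares of 0.1 rad, none past 1 either way. Its arguments: {"type":"object","properties":{"commands":{"type":"array"},"squeeze":{"type":"number"}},"required":["commands"]}

```bash
ls; mkdir -p pics; cat > h.py <<'E'
import numpy as np, cv2
from cell import arm
def shot(n,f=None):
    im=arm.get_image(n)
    if f: cv2.imwrite('pics/'+f,im['pixels'][:,:,::-1])
    return im
def cloud(im):
    h,w=im['range_z'].shape
    u,v=np.meshgrid(np.arange(w),np.arange(h))
    K=im['mtx']; p=np.stack([(u-K[0,2])/K[0,0],(v-K[1,2])/K[1,1]],-1)
    q=p.copy()
    for _ in range(10): q=p/(1+im['k1']*(q**2).sum(-1,keepdims=True))
    z=im['range_z'][...,None]
    X=np.concatenate([q*z,z],-1)
    W=(X-im['t'])@im['R']
    W[im['range_z']<=0]=np.nan
    return W
E
python3 - <<'E'
from h import *
for n in('top','side'):
    im=shot(n,n+'1.png'); np.savez(n+'1.npz',**im)
    print(n,im['mtx'].tolist(),im['k1'],im['R'].round(3).tolist(),im['t'])
print(arm.observe())
E
```

```text
pics
top [[486.87716709036175, 0.0, 319.1619782365587], [0.0, 486.87716709036175, 195.46575308438148], [0.0, 0.0, 1.0]] 0.02277598489889776 [[-0.022, -1.0, -0.002], [-0.992, 0.023, -0.127], [0.127, -0.001, -0.992]] [0.01646283 0.49624667 1.67336909]
side [[427.40314437325117, 0.0, 318.0077154057485], [0.0, 427.40314437325117, 204.87173076855305], [0.0, 0.0, 1.0]] 0.002856079700146394 [[-0.998, -0.067, -0.017], [-0.03, 0.645, -0.764], [0.063, -0.761, -0.645]] [0.49352449 0.0741418  1.54386301]
{'clock': 0.1, 'joints': array([ 1.05137365,  0.4351589 ,  0.02496407,  1.57402648, -0.01162071,
        1.13399216, -0.07505825]), 'dq': array([-0.00082555, -0.00093037,  0.00041056, -0.0012153 , -0.00031618,
        0.00028635,  0.00062634]), 'joint_efforts': array([ 2.56662934e-03, -6.69125962e+01,  9.87918377e-01, -3.15146828e+01,
       -6.04847074e-02,  3.74031882e-02,  3.26489521e-05]), 'position': array([ 0.25280759, -0.57107472,  0.22601198]), 'ee_rot': array([-3.07226794e+00, -6.49684935e-01,  6.32753238e-04]), 'force': array([-0.41847936, -0.0988482 , -0.11224827]), 'ft_torque': array([0.01585425, 0.0091509 , 0.01775045]), 'gripper_force': 0.0, 'width': 0.9973976213478097}
```

View pics/top1.png

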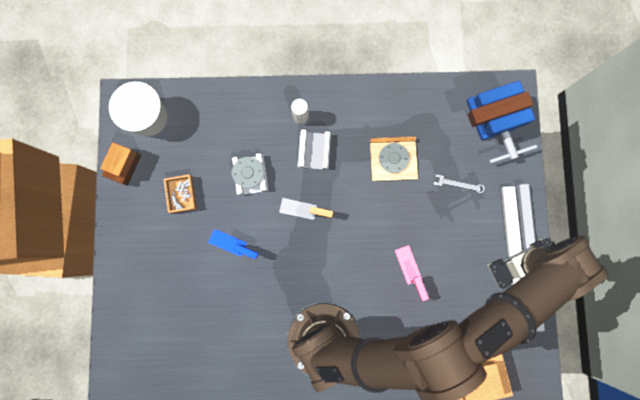

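View pics/side1.png

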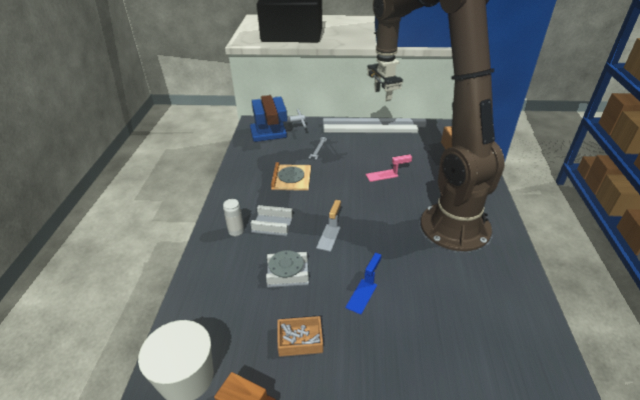

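The top view shows the board and fresh cover at (394,158), the empty rack at (314,149), and the occupied rack at (249,174). The real lifter has its handle at (322,211) and its tip at (282,207). The spray can is at (300,110). Next I measure the poses.

```bash
cat > m.py <<'E'
from h import *
import sys
def load(n): return dict(np.load(n))
def rect(P):
    c,s,a=cv2.minAreaRect((P[:,:2]*1000).astype(np.float32)); return np.round(c,1),np.round(s,1),round(a,2),np.median(P[:,2]).round(4),len(P)
if __name__=='__main__':
    for n in('top','side'):
        im=load(n+'1.npz'); W=cloud(im); z=W[...,2]; px=im['pixels'].astype(int); hsv=cv2.cvtColor(im['pixels'],cv2.COLOR_RGB2HSV)
        def reg(cx,cy,r): return (abs(W[...,0]-cx)<r)&(abs(W[...,1]-cy)<r)
        def at(u,v): return W[v,u].round(3)
        if n=='top':
            pts={k:at(*p) for k,p in dict(board=(394,158),rack=(314,149),old=(249,174),handle=(322,211),blade=(295,208),can=(300,104),wrench=(460,184),bench=(350,260)).items()}
        print(n,pts if n=='top' else '')
        b=pts['board'];m=reg(b[0],b[1],.12)
        wood=m&(hsv[...,1]>60)&(z>.005)
        print('boardwood',rect(W[wood&(z<.018)])); print('batten',rect(W[wood&(z>.0195)&(z<.03)]))
        cv=m&(hsv[...,1]<60)&(z>.017)&(z<.035); print('cover',rect(W[cv]))
        r=pts['rack'];m=reg(r[0],r[1],.085)&(z>.033)&(z<.05); print('rack',rect(W[m]))
        r=pts['old'];m=reg(r[0],r[1],.1)&(z>.045)&(z<.06); print('old',rect(W[m]))
        h=pts['handle'];m=reg(h[0],h[1],.12)
        print('handle',rect(W[m&(z>.066)&(z<.085)])); 
        bl=m&(z<.012)&(px.min(-1)>115); print('blade',rect(W[bl]))
        print('bench z',np.nanmedian(z[reg(.35,-.1,.03)]))
E
python3 m.py
```

```text
top {'board': array([ 0.625, -0.263,  0.024]), 'rack': array([0.669, 0.02 , 0.003]), 'old': array([0.576, 0.249, 0.045]), 'handle': array([ 0.437, -0.003,  0.081]), 'blade': array([0.457, 0.092, 0.007]), 'can': array([0.795, 0.063, 0.134]), 'wrench': array([ 0.529, -0.495,  0.012]), 'bench': array([ 0.27 , -0.098, -0.001])}
boardwood (array([ 628. , -264.3]), array([157.5, 164. ]), 1.64, np.float64(0.0121), 232)
batten (array([ 631. , -267.8]), array([150.3, 156.9]), 5.59, np.float64(0.024), 167)
cover (array([ 616.8, -264.4]), array([128.4, 147.3]), 2.08, np.float64(0.0226), 729)
rack (array([662.2,  19.5]), array([ 99.8, 130.8]), 84.59, np.float64(0.0402), 315)
old (array([579. , 252.5]), array([114.5, 108.6]), 3.08, np.float64(0.0511), 705)
handle (array([436.1,   0.7]), array([79.1, 22.5]), 75.8, np.float64(0.0755), 152)
blade (array([437.,  -3.]), array([239.8, 239.8]), 89.94, np.float64(0.0004), 2398)
bench z -0.0008837842834859331
side 
boardwood (array([ 619.1, -262.2]), array([167.1, 146.9]), 89.4, np.float64(0.0114), 431)
batten (array([ 633.4, -262.6]), array([126.3, 164.3]), 1.73, np.float64(0.0236), 94)
cover (array([ 627.9, -279.6]), array([104. , 148.5]), 5.23, np.float64(0.0218), 314)
rack (array([659. ,  19.3]), array([108.4, 131.6]), 83.44, np.float64(0.0392), 295)
old (array([578.8, 254.7]), array([109.8, 109.8]), 81.14, np.float64(0.0501), 722)
handle (array([431.5,   4.2]), array([78.7, 21.6]), 77.81, np.float64(0.0749), 101)
blade (array([450.8,  71.8]), array([100.3,  55. ]), 75.94, np.float64(0.0014), 290)
bench z -0.0009928443424884383
```

```bash
cat >> h.py <<'E'
def plane(im,uv,z):
    uv=np.asarray(uv,float).reshape(-1,1,2)
    K=im['mtx']; q=cv2.undistortPoints(uv,K,np.array([im['k1'],0,0,0,0.])).reshape(-1,2)
    d=np.c_[q,np.ones(len(q))]@im['R']; c=-im['R'].T@im['t']
    s=(z-c[2])/d[:,2]; return c+s[:,None]*d
def proj(im,X):
    return cv2.projectPoints(np.asarray(X,float),cv2.Rodrigues(im['R'])[0],im['t'],im['mtx'],np.array([im['k1'],0,0,0,0.]))[0].reshape(-1,2)
E
cat > m2.py <<'E'
from h import *
from m import *
out=[]
for n in('top','side'):
    im=load(n+'1.npz'); W=cloud(im); z=W[...,2]; hsv=cv2.cvtColor(im['pixels'],cv2.COLOR_RGB2HSV)
    reg=lambda cx,cy,rx,ry:(abs(W[...,0]-cx)<rx)&(abs(W[...,1]-cy)<ry)
    def big(m,k=2):
        m=cv2.morphologyEx(m.astype(np.uint8),cv2.MORPH_OPEN,np.ones((k,k)))
        c,l,s,_=cv2.connectedComponentsWithStats(m); return l==1+np.argmax(s[1:,4])
    P=lambda m,zz: plane(im,np.argwhere(m)[:,::-1],zz)
    # cover: grey pixels within board
    S=hsv[...,1]
    m=big(reg(.62,-.264,.075,.08)&(S<70)&(z>.008),3); X=P(m,.024)
    (c,r)=cv2.minEnclosingCircle((X[:,:2]*1000).astype(np.float32)); print(n,'cover n',len(X),'mean',(X.mean(0)*1000).round(1),'circ',np.round(c,1),round(r,1))
    m=big(reg(.62,-.264,.12,.12)&(z>.006)); print(' boardfoot',rect(P(m,.012)))
    m=reg(.66,.02,.09,.08)&(z>.03)&(z<.05)
    c,l,s,_=cv2.connectedComponentsWithStats(big(m,1).astype(np.uint8)*0+m.astype(np.uint8))
    for i in np.argsort(-s[1:,4])[:3]+1:
        Y=P(l==i,.04); print(' rail',rect(Y),(Y.mean(0)*1000).round(1))
    m=big(reg(.435,0,.07,.07)&(z>.062)); print(' handle',rect(P(m,.076)))
    m=reg(.445,.06,.07,.1)&(z<.02)&(im['pixels'].min(-1)>130); Y=P(big(m),.002); print(' blade',rect(Y),'tip max y',Y[:,1].max())
for n in('top','side'):
    im=load(n+'1.npz'); p=im['pixels'][:,:,::-1].copy()
    a=cv2.resize(p[120:225,270:425] if n=='top' else p[155:255,240:350],None,fx=5 if n=='top' else 5,fy=5,interpolation=cv2.INTER_CUBIC); cv2.imwrite('pics/crop_%s.png'%n,a)
E
python3 m2.py
```

```text
top cover n 995 mean [ 625.  -250.8   24. ] circ [ 622.5 -247. ] 81.6
 boardfoot (array([ 622.2, -267.7]), array([158.6, 160. ]), 0.51, np.float64(0.012), 1767)
 rail (array([665.7,  60.9]), array([ 16.4, 130.7]), 84.5, np.float64(0.04), 166) [665.7  61.1  40. ]
 rail (array([658.5, -22.3]), array([ 15.8, 127.1]), 84.58, np.float64(0.04), 160) [657.4 -22.3  40. ]
 handle (array([431.8,  -2.4]), array([78.9, 22.6]), 75.43, np.float64(0.076), 153)
 blade (array([453.4,  80.3]), array([131.6,  60.1]), 77.37, np.float64(0.002), 551) tip max y 0.1489910729675423
side cover n 330 mean [ 623.5 -254.    24. ] circ [ 623.5 -254.3] 56.6
 boardfoot (array([ 618.5, -260.8]), array([175.8, 154.3]), 89.87, np.float64(0.012), 854)
 rail (array([663.2,  68.8]), array([ 28.8, 131.2]), 84.51, np.float64(0.04), 177) [662.6  66.9  40. ]
 rail (array([654.3, -14.6]), array([ 29.3, 130.8]), 84.48, np.float64(0.04), 160) [653.9 -16.5  40. ]
 handle (array([427.6,  13.9]), array([87.3, 24.1]), 76.24, np.float64(0.076), 106)
 blade (array([449.7,  89.6]), array([121.2,  50.4]), 76.3, np.float64(0.002), 341) tip max y 0.1519151260113203
```

View pics/crop_top.png

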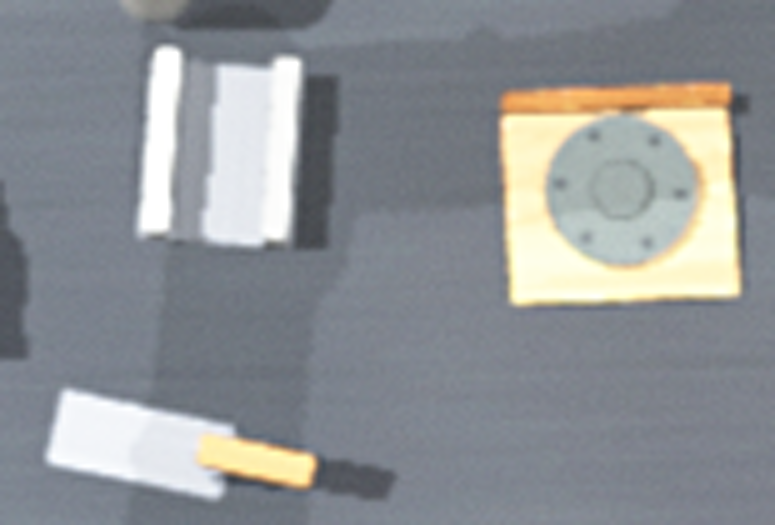

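The crop shows the cover circle centred at crop (623,190) and the board corners at (501,108), (732,102), (512,304) and (740,296). The rails run along x with a small yaw, and the lifter tip edge goes from (63,388) to (46,464).

```bash
python3 - <<'E'
from h import *
from m import load
im=load('top1.npz')
f=lambda pts,z: (plane(im,[(270+(x+.5)/5-.5,120+(y+.5)/5-.5) for x,y in pts],z)*1000).round(1)
print('boss/cover',f([(624,189)],.026),f([(623,190)],.022))
print('board near corners',f([(512,304),(740,296)],.012),'batten far',f([(501,93),(730,84)],.024))
print('batten foot',f([(505,112),(732,104)],.0175))
print('blade tip corners',f([(63,388),(46,464)],.002), 'rear corners',f([(222,499)],.002))
print('handle ends',f([(200,448),(316,471)],.076))
for n in('top','side'):
    im=load(n+'1.npz')
    # gray cover by hough-like: mask greenish grey inside board (no depth)
    hsv=cv2.cvtColor(im['pixels'],cv2.COLOR_RGB2HSV)
    uv=proj(im,[[.622,-.264,.022]])[0]
    m=((hsv[...,1]<75)).astype(np.uint8)
    yy,xx=np.mgrid[:400,:640]; R=24 if n=='top' else 22
    wood=((hsv[...,1]>75)&(hypot:=np.hypot(xx-uv[0],yy-uv[1])<45)).astype(np.uint8)
    # cover = hole inside the wood component
    fl=wood.copy(); c,h=cv2.findContours(fl,cv2.RETR_CCOMP,cv2.CHAIN_APPROX_NONE)
    hs=[k for k in range(len(c)) if h[0][k][3]>=0]; k=max(hs,key=lambda k:cv2.contourArea(c[k]))
    X=plane(im,c[k].reshape(-1,2),.020)[:,:2]*1000
    print(n,'hole circ',np.round(cv2.minEnclosingCircle(X.astype(np.float32)),1) if 0 else cv2.minEnclosingCircle(X.astype(np.float32)),cv2.fitEllipse(X.astype(np.float32)))
    o=max([k for k in range(len(c)) if h[0][k][3]<0],key=lambda k:cv2.contourArea(c[k]))
    X=plane(im,c[o].reshape(-1,2),.012)[:,:2]*1000; print(' board outline',cv2.minAreaRect(X.astype(np.float32)))
print(arm.observe()['ee_rot'])
E
```

```text
boss/cover [[ 627.1 -264.5   26. ]] [[ 627.3 -264.4   22. ]]
board near corners [[ 548.7 -183.7   12. ]
 [ 550.7 -345.7   12. ]] batten far [[ 699.3 -180.    24. ]
 [ 702.  -343.4   24. ]]
batten foot [[ 686.9 -183.1   17.5]
 [ 688.9 -345.5   17.5]]
blade tip corners [[497.  137.    2. ]
 [443.  149.7   2. ]] rear corners [[415.3  25.4   2. ]]
handle ends [[444.5  38.8  76. ]
 [427.1 -39.6  76. ]]Traceback (most recent call last):
  File "<stdin>", line 20, in <module>
ValueError: max() iterable argument is empty
```

```bash
cat > plan.py <<'E'
# python3 plan.py x y z yaw_deg pitch_deg nrows : rows from the measured pose to a TCP target (tool x at yaw; pitch>0 = tip down)
import sys, json
from h import *
from scipy.spatial.transform import Rotation as R
def tool(yaw,pitch=0): return R.from_euler('ZYX',[yaw,pitch,0],degrees=True)*R.from_euler('x',180,degrees=True)
def state():
    s=arm.observe(); r=R.from_rotvec(s['ee_rot']); e=(r*R.from_euler('x',180,degrees=True)).as_euler('ZYX',degrees=True)
    return s,np.array(s['position']),r,e
if __name__=='__main__':
    x,y,z,yaw,p=map(float,sys.argv[1:6]); n=int(sys.argv[6])
    s,pos,r0,e=state(); r1=tool(yaw,p); rv=(r0.inv()*r1).as_rotvec(); d=(np.array([x,y,z])-pos)/n
    print('pos',pos.round(4),'ypr',e.round(2),'t',s['clock'],'F',s['force'].round(1),'w',round(s['width'],3))
    for i in range(n):
        print(np.r_[(r0*R.from_rotvec(rv*i/n)).inv().apply(d)/.025,rv/n/.1].round(2).tolist())
E
python3 plan.py .434 .002 .13 76.7 0 24
```

```text
pos [ 0.2528 -0.5711  0.226 ] ypr [2.388e+01 1.000e-02 8.000e-02] t 0.1 F [-0.4 -0.1 -0.1] w 0.997
[0.66, -0.75, 0.16, -0.0, -0.0, -0.38]
[0.69, -0.72, 0.16, -0.0, -0.0, -0.38]
[0.72, -0.7, 0.16, -0.0, -0.0, -0.38]
[0.74, -0.67, 0.16, -0.0, -0.0, -0.38]
[0.77, -0.64, 0.16, -0.0, -0.0, -0.38]
[0.79, -0.61, 0.16, -0.0, -0.0, -0.38]
[0.82, -0.58, 0.16, -0.0, -0.0, -0.38]
[0.84, -0.55, 0.16, -0.0, -0.0, -0.38]
[0.86, -0.52, 0.16, -0.0, -0.0, -0.38]
[0.88, -0.48, 0.16, -0.0, -0.0, -0.38]
[0.9, -0.45, 0.16, -0.0, -0.0, -0.38]
[0.91, -0.41, 0.16, -0.0, -0.0, -0.38]
[0.93, -0.38, 0.16, -0.0, -0.0, -0.38]
[0.94, -0.34, 0.16, -0.0, -0.0, -0.38]
[0.95, -0.31, 0.16, -0.0, -0.0, -0.38]
[0.96, -0.27, 0.16, -0.0, -0.0, -0.38]
[0.97, -0.23, 0.16, -0.0, -0.0, -0.38]
[0.98, -0.19, 0.16, -0.0, -0.0, -0.38]
[0.99, -0.16, 0.16, -0.0, -0.0, -0.38]
[0.99, -0.12, 0.16, -0.0, -0.0, -0.38]
[1.0, -0.08, 0.16, -0.0, -0.0, -0.38]
[1.0, -0.04, 0.16, -0.0, -0.0, -0.38]
[1.0, -0.0, 0.16, -0.0, -0.0, -0.38]
[1.0, 0.04, 0.16, -0.0, -0.0, -0.38]
```

>>> carry_out([
  [1, 0.66, -0.75, 0.16, 0, 0, -0.38],
  [1, 0.69, -0.72, 0.16, 0, 0, -0.38],
  [1, 0.72, -0.7, 0.16, 0, 0, -0.38],
  [1, 0.74, -0.67, 0.16, 0, 0, -0.38],
  [1, 0.77, -0.64, 0.16, 0, 0, -0.38],
  [1, 0.79, -0.61, 0.16, 0, 0, -0.38],
  [1, 0.82, -0.58, 0.16, 0, 0, -0.38],
  [1, 0.84, -0.55, 0.16, 0, 0, -0.38],
])

```text
clock: 0.9
position: [0.3136, -0.3796, 0.1943]
ee_rot: [-2.939, -1.11, 0.0]
force: [0.4, -0.4, -0.1]
width: 1.002
gripper_force: 0.0
```

>>> carry_out([
  [1, 0.86, -0.52, 0.16, 0, 0, -0.38],
  [1, 0.88, -0.48, 0.16, 0, 0, -0.38],
  [1, 0.9, -0.45, 0.16, 0, 0, -0.38],
  [1, 0.91, -0.41, 0.16, 0, 0, -0.38],
  [1, 0.93, -0.38, 0.16, 0, 0, -0.38],
  [1, 0.94, -0.34, 0.16, 0, 0, -0.38],
  [1, 0.95, -0.31, 0.16, 0, 0, -0.38],
  [1, 0.96, -0.27, 0.16, 0, 0, -0.38],
])

```text
clock: 1.7
position: [0.3748, -0.1886, 0.1625]
ee_rot: [-2.736, -1.543, 0.0]
force: [0.9, 0.0, -0.3]
width: 0.997
gripper_force: 0.0
```

>>> carry_out([
  [1, 0.97, -0.23, 0.16, 0, 0, -0.38],
  [1, 0.98, -0.19, 0.16, 0, 0, -0.38],
  [1, 0.99, -0.16, 0.16, 0, 0, -0.38],
  [1, 0.99, -0.12, 0.16, 0, 0, -0.38],
  [1, 1, -0.08, 0.16, 0, 0, -0.38],
  [1, 1, -0.04, 0.16, 0, 0, -0.38],
  [1, 1, 0, 0.16, 0, 0, -0.38],
  [1, 1, 0.04, 0.16, 0, 0, -0.38],
])

```text
clock: 2.5
position: [0.4367, 0.0015, 0.1304]
ee_rot: [-2.471, -1.94, 0.0]
force: [0.5, -0.8, 1.3]
width: 1.0
gripper_force: 0.0
```

```bash
python3 plan.py .436 .010 .045 76.7 0 5
```

```text
pos [0.4367 0.0015 0.1304] ypr [7.625e+01 0.000e+00 1.000e-02] t 2.5 F [ 0.5 -0.8  1.3] w 1.0
[0.06, -0.02, 0.68, -0.0, 0.0, -0.02]
[0.06, -0.02, 0.68, -0.0, 0.0, -0.02]
[0.06, -0.02, 0.68, -0.0, 0.0, -0.02]
[0.06, -0.02, 0.68, -0.0, 0.0, -0.02]
[0.06, -0.02, 0.68, -0.0, 0.0, -0.02]
```

>>> carry_out([
  [1, 0.06, -0.02, 0.68, 0, 0, -0.02],
  [1, 0.06, -0.02, 0.68, 0, 0, -0.02],
  [1, 0.06, -0.02, 0.68, 0, 0, -0.02],
  [1, 0.06, -0.02, 0.68, 0, 0, -0.02],
  [1, 0.06, -0.02, 0.68, 0, 0, -0.02],
  [1, 0, 0, 0, 0, 0, 0],
])

```text
clock: 3.1
position: [0.4345, 0.0084, 0.0441]
ee_rot: [-2.461, -1.949, 0.004]
force: [0.6, 0.0, 0.7]
width: 1.003
gripper_force: 0.0
```

>>> carry_out([
  [0.3, 0, 0, 0, 0, 0, 0],
  [0.2, 0, 0, 0, 0, 0, 0],
  [0, 0, 0, 0, 0, 0, 0],
  [0, 0, 0, 0, 0, 0, 0],
  [0, 0, 0, 0, 0, 0, 0],
  [0, 0, 0, 0, 0, 0, 0],
], squeeze=55)

```text
clock: 3.7
position: [0.4361, 0.008, 0.0459]
ee_rot: [2.464, 1.949, 0.0]
force: [0.1, -0.1, -0.3]
width: 0.525
gripper_force: 0.0
```

Still closing.

>>> carry_out([
  [0, 0, 0, 0, 0, 0, 0],
  [0, 0, 0, 0, 0, 0, 0],
  [0, 0, 0, 0, 0, 0, 0],
  [0, 0, 0, 0, 0, 0, 0],
  [0, 0, 0, 0, 0, 0, 0],
  [0, 0, 0, 0, 0, 0, 0],
  [0, 0, 0, 0, 0, 0, 0],
], squeeze=58)

```text
clock: 4.4
position: [0.436, 0.0081, 0.0457]
ee_rot: [-2.464, -1.949, 0.0]
force: [0.9, 0.4, -0.9]
width: 0.238
gripper_force: 58.0
```

>>> carry_out([
  [0, 0, 0, -0.3, 0, 0, 0],
  [0, 0, 0, -0.6, 0, 0, 0],
  [0, 0, 0, -1, 0, 0, 0],
  [0, 0, 0, -1, 0, 0, 0],
  [0, 0, 0, -1, 0, 0, 0],
  [0, 0, 0, -0.6, 0, 0, 0],
  [0, 0, 0, -0.3, 0, 0, 0],
  [0, 0, 0, 0, 0, 0, 0],
])

```text
clock: 5.2
position: [0.4364, 0.008, 0.1666]
ee_rot: [2.463, 1.948, 0.002]
force: [0.1, -0.3, -2.1]
width: 0.233
gripper_force: 58.0
```

```bash
cat > lift.py <<'E'
from h import *
from m import rect
from plan import *
def measure(save=None):
    res=[]
    for n in('top','side'):
        im=shot(n,save and save+'_'+n+'.png'); s,pos,r,e=state()
        W=cloud(im); L=r.inv().apply((W-pos).reshape(-1,3)).reshape(W.shape) # tool frame: x fwd, y right, z down
        px=im['pixels']
        m=(L[...,0]>.035)&(L[...,0]<.16)&(abs(L[...,1])<.045)&(L[...,2]>.02)&(L[...,2]<.065)
        k,l,st,_=cv2.connectedComponentsWithStats(m.astype(np.uint8)); m=l==1+np.argmax(st[1:,4])
        P=L[m]; A=np.c_[P[:,:2],np.ones(len(P))]; w=np.ones(len(P),bool)
        for _ in range(4): c=np.linalg.lstsq(A[w],P[w,2],rcond=None)[0]; w=abs(P[:,2]-A@c)<.004
        P=P[w]; print(n,len(P),'blade z(x): slope deg down',np.degrees(np.arctan(c[0])).round(2),'roll',np.degrees(np.arctan(c[1])).round(2),'z at x=.09',(c[2]+.09*c[0]).round(4),'xmax',np.percentile(P[:,0],99.5).round(4),'rect',rect(P))
    print('pos',pos.round(4),'ypr',e.round(2),s['clock'])
if __name__=='__main__': measure(sys.argv[1] if len(sys.argv)>1 else None)
E
python3 lift.py held
```

```text
top 251 blade z(x): slope deg down 0.0 roll 0.24 z at x=.09 0.0428 xmax 0.1375 rect (array([94.3,  2.3]), array([87.1, 50.7]), 0.96, np.float64(0.0429), 251)
side 308 blade z(x): slope deg down 0.3 roll 0.2 z at x=.09 0.0436 xmax 0.1374 rect (array([86.5, -2.1]), array([102.1,  52.9]), 0.41, np.float64(0.0435), 308)
pos [0.4355 0.0079 0.1652] ypr [7.67e+01 2.00e-02 4.00e-02] 5.3
```

View pics/held_side.png

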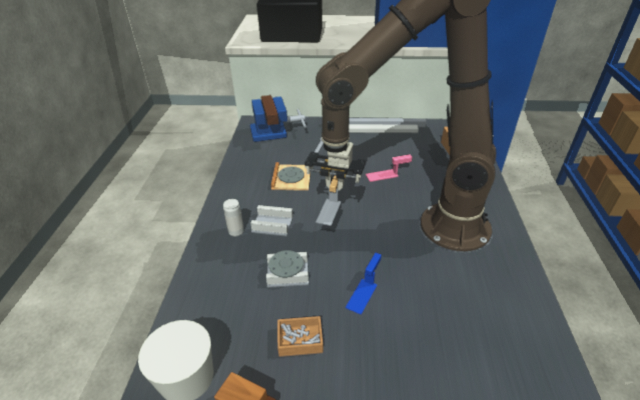

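The side view shows the lifter held level in the gripper at (330,210). Comparing the blade with the TCP gives each camera's x bias: top about +2.3 mm, side about −2.1 mm. I'll check the predicted cover and rack outlines in both views.

```bash
python3 - <<'E'
from h import *
from m import load
t=np.linspace(0,2*np.pi,60)
cx,cy=.625,-.2642
out=[]
for n,b,(r0,r1,c0,c1) in(('top',.0023,(125,200,295,425)),('side',-.0021,(150,245,240,320))):
    im=load(n+'1.npz'); k=6
    a=cv2.resize(im['pixels'][r0:r1,c0:c1,::-1],None,fx=k,fy=k,interpolation=cv2.INTER_CUBIC)
    def dr(X,col):
        uv=proj(im,np.array(X)+[b,0,0]); q=((uv-[c0,r0]+.5)*k).round().astype(np.int32); cv2.polylines(a,[q],True,col,1)
    dr(np.c_[cx+.055*np.cos(t),cy+.055*np.sin(t),0*t+.022],(0,0,255))
    dr(np.c_[cx+.022*np.cos(t),cy+.022*np.sin(t),0*t+.026],(0,0,255))
    th=np.radians(.8);Rb=np.array([[np.cos(th),-np.sin(th)],[np.sin(th),np.cos(th)]])
    q=np.array([[-.075,-.08],[.061,-.08],[.061,.08],[-.075,.08]])@Rb.T+[.6224,-.2635]; dr(np.c_[q,[.012]*4],(255,0,0))
    th=np.radians(-5.5);Rb=np.array([[np.cos(th),-np.sin(th)],[np.sin(th),np.cos(th)]])
    for yc in(-.042,.042):
        q=np.array([[-.065,yc-.008],[.065,yc-.008],[.065,yc+.008],[-.065,yc+.008]])@Rb.T+[.6603,.0193]; dr(np.c_[q,[.04]*4],(0,160,0))
    out.append(a)
w=800;h=[cv2.resize(x,None,fx=min(1,400/x.shape[1]*1.0),fy=min(1,400/x.shape[1])) for x in out]
cv2.imwrite('pics/ov_top.png',out[0]); cv2.imwrite('pics/ov_side.png',out[1]); print([o.shape for o in out])
E
```

```text
[(450, 780, 3), (570, 480, 3)]
```

View pics/ov_side.png

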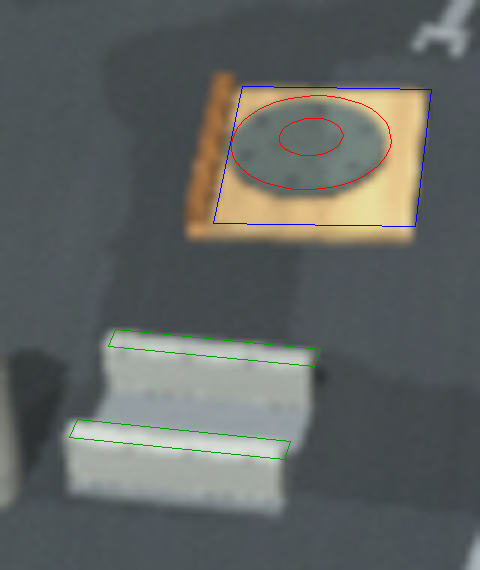

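View pics/ov_top.png

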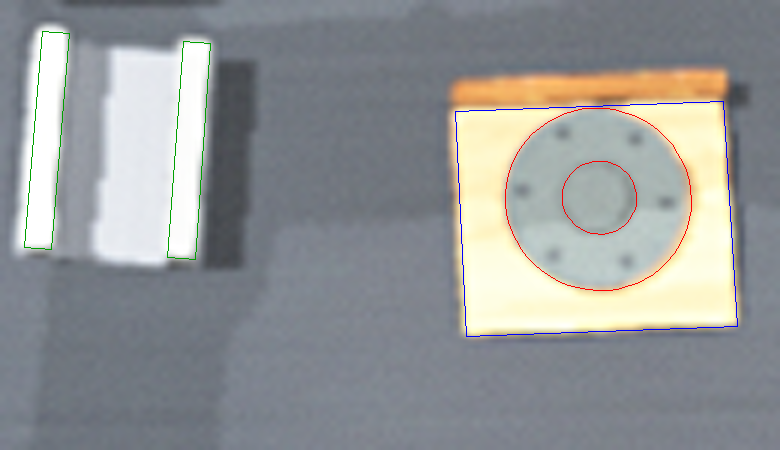

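```bash
python3 plan.py .42 -.267 .1 0.8 0 14
```

```text
pos [0.4355 0.0079 0.1652] ypr [7.67e+01 2.00e-02 4.00e-02] t 5.3 F [ 0.4  0.1 -1.1] w 0.235
[-0.77, 0.14, 0.19, -0.0, 0.0, 0.95]
[-0.76, 0.21, 0.19, -0.0, 0.0, 0.95]
[-0.73, 0.28, 0.19, -0.0, 0.0, 0.95]
[-0.7, 0.35, 0.19, -0.0, 0.0, 0.95]
[-0.67, 0.41, 0.19, -0.0, 0.0, 0.95]
[-0.63, 0.48, 0.19, -0.0, 0.0, 0.95]
[-0.58, 0.53, 0.19, -0.0, 0.0, 0.95]
[-0.53, 0.58, 0.19, -0.0, 0.0, 0.95]
[-0.47, 0.63, 0.19, -0.0, 0.0, 0.95]
[-0.41, 0.67, 0.19, -0.0, 0.0, 0.95]
[-0.34, 0.71, 0.19, -0.0, 0.0, 0.95]
[-0.27, 0.74, 0.19, -0.0, 0.0, 0.95]
[-0.2, 0.76, 0.19, -0.0, 0.0, 0.95]
[-0.13, 0.78, 0.19, -0.0, 0.0, 0.95]
```

The top overlay fits the cover and rails to about 1 mm. In the side overlay the cover sits about 1 px lower than predicted, so its y is uncertain by 2–3 mm. I'll move in front of the board and check at close range.

>>> carry_out([
  [0, -0.77, 0.14, 0.19, 0, 0, 0.95],
  [0, -0.76, 0.21, 0.19, 0, 0, 0.95],
  [0, -0.73, 0.28, 0.19, 0, 0, 0.95],
  [0, -0.7, 0.35, 0.19, 0, 0, 0.95],
  [0, -0.67, 0.41, 0.19, 0, 0, 0.95],
  [0, -0.63, 0.48, 0.19, 0, 0, 0.95],
  [0, -0.58, 0.53, 0.19, 0, 0, 0.95],
  [0, -0.53, 0.58, 0.19, 0, 0, 0.95],
])

```text
clock: 6.1
position: [0.426, -0.1493, 0.1264]
ee_rot: [-3.012, -0.891, 0.003]
force: [0.8, 0.2, -1.3]
width: 0.234
gripper_force: 58.0
```

>>> carry_out([
  [0, -0.47, 0.63, 0.19, 0, 0, 0.95],
  [0, -0.41, 0.67, 0.19, 0, 0, 0.95],
  [0, -0.34, 0.71, 0.19, 0, 0, 0.95],
  [0, -0.27, 0.74, 0.19, 0, 0, 0.95],
  [0, -0.2, 0.76, 0.19, 0, 0, 0.95],
  [0, -0.13, 0.78, 0.19, 0, 0, 0.95],
  [0, 0, 0, 0, 0, 0, 0],
])

```text
clock: 6.8
position: [0.4182, -0.269, 0.0975]
ee_rot: [3.141, 0.004, -0.005]
force: [-0.7, 0.6, -1.6]
width: 0.234
gripper_force: 58.0
```

```bash
cat > near.py <<'E'
# overlay predicted cover and predicted blade (from TCP) in both views
from lift import *
def ov(tag,C,bias=((0,0),(0,0))):
    t=np.linspace(0,2*np.pi,60); outs=[]
    s,pos,r,e=state()
    for n,b in zip(('top','side'),bias):
        im=shot(n); K=6
        uv=proj(im,[C])[0]; c0,r0=int(uv[0]-33),int(uv[1]-(25 if n=='top' else 40)); 
        a=cv2.resize(im['pixels'][r0:r0+80,c0:c0+66,::-1],None,fx=K,fy=K,interpolation=cv2.INTER_CUBIC)
        def dr(X,col):
            u=proj(im,np.array(X)+[*b,0]); cv2.polylines(a,[((u-[c0,r0]+.5)*K).round().astype(np.int32)],True,col,1)
        dr(np.c_[C[0]+.055*np.cos(t),C[1]+.055*np.sin(t),0*t+C[2]+.010],(0,0,255))
        L=np.array([[.06,-.026,.0435],[.1375,-.026,.0435],[.1375,.026,.0435],[.06,.026,.0435]])
        dr(r.apply(L)+pos,(0,200,0)); outs.append(a)
    cv2.imwrite('pics/'+tag+'.png',np.hstack(outs))
if __name__=='__main__':
    measure(); ov('near1',[.625,-.2642,.012])
E
python3 near.py
```

```text
top 233 blade z(x): slope deg down 0.33 roll 0.33 z at x=.09 0.044 xmax 0.1377 rect (array([95.4,  1.7]), array([85.3, 49.7]), 2.68, np.float64(0.0441), 233)
side 177 blade z(x): slope deg down 1.01 roll 1.16 z at x=.09 0.0454 xmax 0.1334 rect (array([84.6,  0.5]), array([57.6, 98.2]), 87.4, np.float64(0.0451), 177)
pos [ 0.419  -0.2662  0.0982] ypr [0.54 0.12 0.06] 6.9
```

View pics/near1.png

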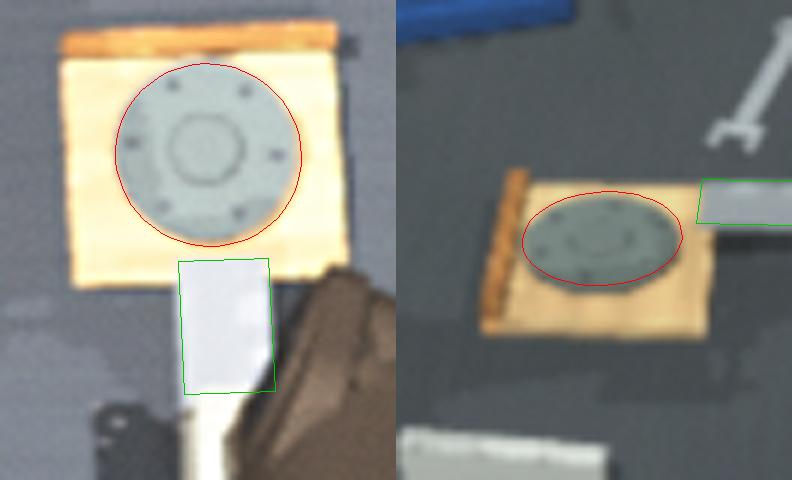

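Top view: cover centre at crop (207,150), blade tip edge at crop (179–269, 260), both as predicted allowing for the camera bias. Side view: the cover is about 2 crop px lower than drawn. I'm taking the cover as (0.625, −0.2635) and lowering the blade with the tip slightly down.

```bash
python3 plan.py .419 -.2664 .066 0.8 2 5
```

```text
pos [ 0.4196 -0.2655  0.0987] ypr [0.64 0.06 0.05] t 7.0 F [-0.   0.  -1.4] w 0.236
[-0.0, 0.01, 0.26, -0.0, -0.07, -0.01]
[-0.0, 0.01, 0.26, -0.0, -0.07, -0.01]
[-0.0, 0.01, 0.26, -0.0, -0.07, -0.01]
[0.0, 0.01, 0.26, -0.0, -0.07, -0.01]
[0.0, 0.01, 0.26, -0.0, -0.07, -0.01]
```

>>> carry_out([
  [0, 0, 0.01, 0.26, 0, -0.07, -0.01],
  [0, 0, 0.01, 0.26, 0, -0.07, -0.01],
  [0, 0, 0.01, 0.26, 0, -0.07, -0.01],
  [0, 0, 0.01, 0.26, 0, -0.07, -0.01],
  [0, 0, 0.01, 0.26, 0, -0.07, -0.01],
  [0, 0, 0, 0, 0, 0, 0],
])

```text
clock: 7.6
position: [0.4189, -0.2676, 0.0657]
ee_rot: [-3.14, -0.022, 0.058]
force: [0.7, -0.3, -2.2]
width: 0.233
gripper_force: 58.0
```

>>> carry_out([
  [0, 0, 0, 0.06, 0, 0, 0],
  [0, 0, 0, 0.04, 0, 0, 0],
  [0, 0, 0, 0, 0, 0, 0],
])

```text
clock: 7.9
position: [0.4192, -0.268, 0.0643]
ee_rot: [3.141, 0.021, -0.055]
force: [-0.5, 0.6, -1.4]
width: 0.239
gripper_force: 58.0
```

```bash
python3 plan.py .419 -.2664 .066 0.8 2 1
```

```text
pos [ 0.4192 -0.268   0.0643] ypr [ 0.78  1.99 -0.  ] t 7.9 F [-0.5  0.6 -1.4] w 0.239
[-0.01, -0.06, -0.07, 0.0, -0.0, -0.0]
```

>>> carry_out([
  [0, 0, -0.05, 0.04, 0, 0, 0],
  [0, 0, 0, 0, 0, 0, 0],
])

```text
clock: 8.1
position: [0.4192, -0.2665, 0.0633]
ee_rot: [3.141, 0.022, -0.055]
force: [0.0, 0.0, -1.5]
width: 0.239
gripper_force: 58.0
```

>>> carry_out([
  [0, 0, 0, 0.04, 0, 0, 0],
  [0, 0, 0, 0, 0, 0, 0],
])

```text
clock: 8.3
position: [0.4192, -0.2667, 0.0623]
ee_rot: [3.141, 0.022, -0.055]
force: [-0.7, -0.0, -0.7]
width: 0.235
gripper_force: 58.0
```

>>> carry_out([
  [0, 0, 0, 0.04, 0, 0, 0],
  [0, 0, 0, 0, 0, 0, 0],
])

```text
clock: 8.5
position: [0.4192, -0.2668, 0.0614]
ee_rot: [3.141, 0.021, -0.054]
force: [-1.3, -0.1, 2.6]
width: 0.234
gripper_force: 58.0
```

>>> carry_out([
  [0, 0.2, 0, -0.007, 0, 0, 0],
  [0, 0.2, 0, -0.007, 0, 0, 0],
  [0, 0.2, 0, -0.007, 0, 0, 0],
  [0, 0.2, 0, -0.007, 0, 0, 0],
  [0, 0.2, 0, -0.007, 0, 0, 0],
  [0, 0.2, 0, -0.007, 0, 0, 0],
  [0, 0, 0, 0, 0, 0, 0],
])

```text
clock: 9.2
position: [0.45, -0.2662, 0.0613]
ee_rot: [3.141, 0.022, -0.054]
force: [-1.9, -0.0, 2.4]
width: 0.235
gripper_force: 58.0
```

```bash
cat > cov.py <<'E'
from lift import *
def cov(C,r=.07,zlo=.004,zhi=.035):
    im=shot('top'); W=cloud(im); hsv=cv2.cvtColor(im['pixels'],cv2.COLOR_RGB2HSV); px=im['pixels'].astype(int)
    m=(np.hypot(W[...,0]-C[0]-.0023,W[...,1]-C[1])<r)&(W[...,2]>C[2]+zlo)&(W[...,2]<C[2]+zhi)&(hsv[...,1]<70)&(px.max(-1)<205)
    k,l,st,_=cv2.connectedComponentsWithStats(cv2.morphologyEx(m.astype(np.uint8),cv2.MORPH_OPEN,np.ones((3,3)))); m=l==1+np.argmax(st[1:,4])
    P=W[m]-[.0023,0,0]; A=np.c_[P[:,:2]-P[:,:2].mean(0),np.ones(len(P))]; c=np.linalg.lstsq(A,P[:,2],rcond=None)[0]
    (cc,rr)=cv2.minEnclosingCircle((P[:,:2]*1000).astype(np.float32))
    s,pos,_,e=state()
    print('cover n',len(P),'mean',(P.mean(0)*1000).round(1),'circ',np.round(cc,1),round(rr,1),'tilt deg x,y',np.degrees(c[:2]).round(2),'| tcp',pos.round(4),'ypr',e.round(2),'F',s['force'].round(1),'tau',s['ft_torque'].round(2),'t',s['clock'])
    return P
if __name__=='__main__': cov(list(map(float,sys.argv[1:4])))
E
python3 cov.py .625 -.2635 .012
```

```text
cover n 477 mean [ 620.3 -259.6   24.2] circ [ 626.3 -262.2] 52.9 tilt deg x,y [-0.99 -0.02] | tcp [ 0.45   -0.2662  0.0613] ypr [ 0.8   1.95 -0.01] F [ 0.2 -0.4  2.5] tau [ 0.11 -0.44  0.03] t 9.25
```

>>> carry_out([
  [0, 0.2, 0, -0.007, 0, 0, 0],
  [0, 0.2, 0, -0.007, 0, 0, 0],
  [0, 0.2, 0, -0.007, 0, 0, 0],
  [0, 0.2, 0, -0.007, 0, 0, 0],
  [0, 0.2, 0, -0.007, 0, 0, 0],
  [0, 0.2, 0, -0.007, 0, 0, 0],
])

```text
clock: 9.85
position: [0.4786, -0.2659, 0.0612]
ee_rot: [3.141, 0.021, -0.057]
force: [-6.5, -0.5, 6.2]
width: 0.238
gripper_force: 58.0
```

```bash
python3 cov.py .625 -.2635 .012
```

```text
cover n 501 mean [ 624.3 -253.2   24.9] circ [ 627.2 -256.3] 53.6 tilt deg x,y [-1.62 -0.97] | tcp [ 0.4797 -0.2659  0.0613] ypr [0.78 2.04 0.  ] F [-4.  -0.7  4.9] tau [-0.04  0.39 -0.07] t 9.9
```

```bash
cat > covs.py <<'E'
from lift import *
def covs(C,im=None,r=.07,zlo=.0045,zhi=.03):
    im=im or shot('side'); W=cloud(im)+[.0021,0,0]; hsv=cv2.cvtColor(im['pixels'],cv2.COLOR_RGB2HSV); px=im['pixels'].astype(int)
    m=(np.hypot(W[...,0]-C[0],W[...,1]-C[1])<r)&(W[...,2]>C[2]+zlo)&(W[...,2]<C[2]+zhi)&(hsv[...,1]<70)&(px.max(-1)<150)
    k,l,st,_=cv2.connectedComponentsWithStats(cv2.morphologyEx(m.astype(np.uint8),cv2.MORPH_OPEN,np.ones((2,2)))); m=l==1+np.argmax(st[1:,4])
    P=W[m]; A=np.c_[P[:,:2]-P[:,:2].mean(0),np.ones(len(P))]; c=np.linalg.lstsq(A,P[:,2],rcond=None)[0]
    print('side n',len(P),'mean',(P.mean(0)*1000).round(1),'range x',(np.percentile(P[:,0],[1,99])*1000).round(1),'y',(np.percentile(P[:,1],[1,99])*1000).round(1),'tilt',np.degrees(c[:2]).round(2),'px box',*[a.min() for a in np.where(m)],*[a.max() for a in np.where(m)])
if __name__=='__main__':
    C=list(map(float,sys.argv[1:4]))
    if len(sys.argv)>4: covs(C,dict(np.load('side1.npz')))
    covs(C)
E
python3 covs.py .625 -.2635 .012 1
```

```text
** On entry to DLASCL parameter number  4 had an illegal value
 ** On entry to DLASCL parameter number  4 had an illegal valueTraceback (most recent call last):
  File "covs.py", line 10, in <module>
    if len(sys.argv)>4: covs(C,dict(np.load('side1.npz')))
                        ~~~~^^^^^^^^^^^^^^^^^^^^^^^^^^^^^^
  File "covs.py", line 6, in covs
    P=W[m]; A=np.c_[P[:,:2]-P[:,:2].mean(0),np.ones(len(P))]; c=np.linalg.lstsq(A,P[:,2],rcond=None)[0]
                                                                ~~~~~~~~~~~~~~~^^^^^^^^^^^^^^^^^^^^^
    x, resids, rank, s = _umath_linalg.lstsq(a, b, rcond,
                         ~~~~~~~~~~~~~~~~~~~^^^^^^^^^^^^^
                                             signature=signature)
                                             ^^^^^^^^^^^^^^^^^^^^
    raise LinAlgError("SVD did not converge in Linear Least Squares")
numpy.linalg.LinAlgError: SVD did not converge in Linear Least Squares
```

```bash
sed -i 's/m=l==1+np.argmax(st\[1:,4\])/m=(l==1+np.argmax(st[1:,4]))\&m/' covs.py cov.py; python3 covs.py .625 -.2635 .012 1
```

```text
side n 269 mean [ 623.4 -252.2   22.1] range x [576.8 671.7] y [-300.2 -207.8] tilt [ 0.24 -0.29] px box 168 279 182 303
side n 280 mean [ 625.9 -251.6   23.4] range x [576.5 676.9] y [-298.7 -207.1] tilt [-1.01 -0.6 ] px box 168 278 181 303
```

>>> carry_out([
  [0, 0.2, 0, -0.007, 0, 0, 0],
  [0, 0.2, 0, -0.007, 0, 0, 0],
  [0, 0.2, 0, -0.007, 0, 0, 0],
  [0, 0.2, 0, -0.007, 0, 0, 0],
  [0, 0.2, 0, -0.007, 0, 0, 0],
  [0, 0.2, 0, -0.007, 0, 0, 0],
])

```text
clock: 10.55
position: [0.508, -0.2657, 0.0611]
ee_rot: [-3.141, -0.02, 0.059]
force: [-7.1, 0.1, 8.4]
width: 0.236
gripper_force: 58.0
```

```bash
python3 covs.py .625 -.2635 .012; python3 cov.py .625 -.2635 .012
```

```text
side n 288 mean [ 626.9 -252.5   24.5] range x [579.  677.2] y [-302.4 -208. ] tilt [-1.41 -0.27] px box 167 278 181 303
cover n 404 mean [ 629.8 -247.3   25.6] circ [ 631.2 -249.7] 47.3 tilt deg x,y [-2.15 -1.86] | tcp [ 0.5091 -0.2655  0.0612] ypr [0.77 2.06 0.  ] F [-4.  -0.1  3.6] tau [-0.01  0.26  0.04] t 10.65
```

>>> carry_out([
  [0, 0.2, 0, -0.007, 0, 0, 0],
  [0, 0.2, 0, -0.007, 0, 0, 0],
  [0, 0.2, 0, -0.007, 0, 0, 0],
  [0, 0.2, 0, -0.007, 0, 0, 0],
  [0, 0.2, 0, -0.007, 0, 0, 0],
  [0, 0.1, 0, -0.004, 0, 0, 0],
  [0, 0, 0, 0, 0, 0, 0],
])

```text
clock: 11.35
position: [0.5362, -0.2652, 0.0611]
ee_rot: [3.141, 0.021, -0.057]
force: [-4.9, 0.2, 6.1]
width: 0.236
gripper_force: 58.0
```

```bash
python3 covs.py .625 -.2635 .012; python3 plan.py .536 -.2647 .0612 .8 -.5 8
```

```text
side n 297 mean [ 626.6 -254.    24.8] range x [576.3 678.1] y [-304.8 -209.8] tilt [-1.17 -0.98] px box 166 278 181 303
pos [ 0.5362 -0.2652  0.0611] ypr [0.77 2.08 0.01] t 11.4 F [-4.8 -0.9  4.9] w 0.235
[-0.0, -0.0, -0.0, -0.0, 0.06, -0.0]
[-0.0, -0.0, -0.0, -0.0, 0.06, -0.0]
[-0.0, -0.0, -0.0, -0.0, 0.06, -0.0]
[-0.0, -0.0, -0.0, -0.0, 0.06, -0.0]
[-0.0, -0.0, -0.0, -0.0, 0.06, -0.0]
[-0.0, -0.0, -0.0, -0.0, 0.06, -0.0]
[-0.0, -0.0, -0.0, -0.0, 0.06, -0.0]
[-0.0, -0.0, -0.0, -0.0, 0.06, -0.0]
```

>>> carry_out([
  [0, -0.01, 0, -0.05, 0, 0.065, 0],
  [0, -0.01, 0, -0.05, 0, 0.065, 0],
  [0, -0.01, 0, -0.05, 0, 0.065, 0],
  [0, -0.01, 0, -0.05, 0, 0.065, 0],
  [0, 0, 0, -0.05, 0, 0.065, 0],
  [0, 0, 0, -0.05, 0, 0.065, 0],
  [0, 0, 0, -0.05, 0, 0.065, 0],
  [0, 0, 0, -0.05, 0, 0.065, 0],
])

```text
clock: 12.2
position: [0.5358, -0.265, 0.0714]
ee_rot: [-3.141, -0.022, -0.027]
force: [-0.1, 0.3, -4.4]
width: 0.237
gripper_force: 58.0
```

>>> carry_out([
  [0, 0, 0, -0.1, 0, 0, 0],
  [0, 0, 0, -0.15, 0, 0, 0],
  [0, 0, 0, -0.2, 0, 0, 0],
  [0, 0, 0, -0.2, 0, 0, 0],
  [0, 0, 0, -0.2, 0, 0, 0],
  [0, 0, 0, -0.15, 0, 0, 0],
  [0, 0, 0, -0.1, 0, 0, 0],
  [0, 0, 0, 0, 0, 0, 0],
])

```text
clock: 13.0
position: [0.5356, -0.2652, 0.0992]
ee_rot: [3.141, 0.022, 0.028]
force: [-0.0, -0.4, -3.6]
width: 0.233
gripper_force: 58.0
```

```bash
python3 covs.py .626 -.2635 .048; python3 cov.py .626 -.2635 .048; python3 near.py; python3 - <<'E'
import sys; sys.argv=['x']
from near import ov
ov('lifted',[.627,-.2635,.05])
E
```

```text
side n 329 mean [ 625.6 -255.8   66. ] range x [576.9 674.9] y [-310.7 -208.8] tilt [ 1.71 -0.59] px box 158 278 173 303
cover n 414 mean [ 637.4 -248.7   67.6] circ [ 633.1 -260.5] 53.7 tilt deg x,y [-0.94 -2.23] | tcp [ 0.5352 -0.2651  0.0987] ypr [ 0.78 -0.97  0.  ] F [ 0.6  0.4 -4.1] tau [-0.01  0.35  0.05] t 13.1
top 293 blade z(x): slope deg down 3.06 roll -0.08 z at x=.09 0.0326 xmax 0.1486 rect (array([103.5, -14.3]), array([106.5,  67. ]), 22.66, np.float64(0.0336), 293)
side 264 blade z(x): slope deg down 0.42 roll -0.35 z at x=.09 0.0344 xmax 0.1441 rect (array([92. , -0.2]), array([105.2,  89.5]), 0.09, np.float64(0.0343), 264)
pos [ 0.5351 -0.265   0.0985] ypr [ 0.79 -0.95  0.01] 13.2
```

View pics/lifted.png

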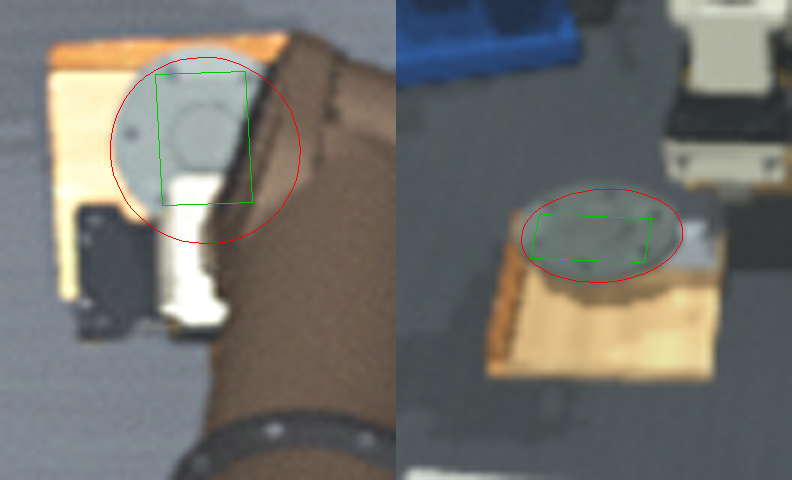

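Lifted: in the side view the cover, at (600,235), sits centred on the blade and nearly level, clear of the batten. Moving on to the empty rack.

```bash
python3 plan.py .5687 .0281 .14 -5.5 -0.7 28 | sed -n '1,2p;9p;16p;22p;29p'
```

```text
pos [ 0.5352 -0.265   0.0986] ypr [ 0.79 -0.96  0.01] t 13.4 F [-0.6 -0.8 -4.2] w 0.233
[0.05, -0.42, -0.06, -0.0, -0.0, 0.04]
[0.04, -0.42, -0.06, -0.0, -0.0, 0.04]
[0.03, -0.42, -0.06, -0.0, -0.0, 0.04]
[0.02, -0.42, -0.06, -0.0, -0.0, 0.04]
[0.01, -0.42, -0.06, -0.0, -0.0, 0.04]
```

>>> carry_out([
  [0, 0.02, -0.05, -0.1, 0, 0, 0.04],
  [0, 0.04, -0.15, -0.15, 0, 0, 0.04],
  [0, 0.04, -0.25, -0.2, 0, 0, 0.04],
  [0, 0.04, -0.35, -0.25, 0, 0, 0.04],
  [0, 0.04, -0.42, -0.25, 0, 0, 0.04],
  [0, 0.04, -0.42, -0.25, 0, 0, 0.04],
  [0, 0.04, -0.42, -0.2, 0, 0, 0.04],
  [0, 0.04, -0.42, -0.1, 0, 0, 0.04],
])

```text
clock: 14.2
position: [0.5428, -0.2019, 0.1372]
ee_rot: [-3.141, 0.028, -0.028]
force: [1.1, -0.0, -3.4]
width: 0.237
gripper_force: 58.0
```

>>> carry_out([
  [0, 0.03, -0.5, -0.1, 0, 0, 0.04],
  [0, 0.03, -0.5, -0.05, 0, 0, 0.04],
  [0, 0.03, -0.5, 0, 0, 0, 0.04],
  [0, 0.03, -0.5, 0, 0, 0, 0.04],
  [0, 0.03, -0.5, 0, 0, 0, 0.04],
  [0, 0.03, -0.5, 0, 0, 0, 0.04],
  [0, 0.03, -0.5, 0, 0, 0, 0.04],
  [0, 0.03, -0.5, 0, 0, 0, 0.04],
])

```text
clock: 15.0
position: [0.5517, -0.1023, 0.1403]
ee_rot: [-3.14, 0.08, -0.027]
force: [0.5, -0.1, -4.8]
width: 0.234
gripper_force: 58.0
```

>>> carry_out([
  [0, 0.03, -0.5, 0, 0, 0, 0.04],
  [0, 0.03, -0.5, 0, 0, 0, 0.04],
  [0, 0.02, -0.5, 0, 0, 0, 0.04],
  [0, 0.02, -0.5, 0, 0, 0, 0.04],
  [0, 0.02, -0.5, 0, 0, 0, 0.04],
  [0, 0.02, -0.5, 0, 0, 0, 0.04],
  [0, 0.02, -0.4, 0, 0, 0, 0.04],
  [0, 0.02, -0.35, 0, 0, 0, 0.04],
])

```text
clock: 15.8
position: [0.5621, -0.0091, 0.1405]
ee_rot: [-3.138, 0.129, -0.027]
force: [0.2, 0.3, -3.3]
width: 0.237
gripper_force: 58.0
```

>>> carry_out([
  [0, 0.02, -0.3, 0, 0, 0, 0.04],
  [0, 0.02, -0.25, 0, 0, 0, 0.04],
  [0, 0.02, -0.2, 0, 0, 0, 0.04],
  [0, 0.01, -0.15, 0, 0, 0, 0.04],
  [0, 0.01, -0.1, 0, 0, 0, 0],
  [0, 0, -0.1, 0, 0, 0, 0],
  [0, 0, 0, 0, 0, 0, 0],
])

```text
clock: 16.5
position: [0.5665, 0.0174, 0.1407]
ee_rot: [-3.136, 0.154, -0.027]
force: [0.2, 0.4, -3.2]
width: 0.235
gripper_force: 58.0
```

```bash
python3 plan.py .5687 .0281 .11 -5.5 -0.5 6 |head -2; python3 covs.py .66 .02 .1; python3 cov.py .66 .02 .1
```

```text
pos [0.5665 0.0174 0.1407] ypr [-5.62 -0.97  0.12] t 16.5 F [ 0.2  0.4 -3.2] w 0.235
[0.0, -0.07, 0.2, -0.0, -0.01, -0.0]
side n 387 mean [661.   15.4 108.5] range x [611.1 707.7] y [-32.8  62.9] tilt [0.86 0.05] px box 191 257 209 286Traceback (most recent call last):
  File "cov.py", line 11, in <module>
    if __name__=='__main__': cov(list(map(float,sys.argv[1:4])))
                             ~~~^^^^^^^^^^^^^^^^^^^^^^^^^^^^^^^^
  File "cov.py", line 5, in cov
    k,l,st,_=cv2.connectedComponentsWithStats(cv2.morphologyEx(m.astype(np.uint8),cv2.MORPH_OPEN,np.ones((3,3)))); m=(l==1+np.argmax(st[1:,4]))&m
                                                                                                                           ~~~~~~~~~^^^^^^^^^^
    return _wrapfunc(a, 'argmax', axis=axis, out=out, **kwds)
    return bound(*args, **kwds)
ValueError: attempt to get argmax of an empty sequence
```

>>> carry_out([
  [0, 0.02, -0.06, 0.1, 0, -0.02, 0],
  [0, 0.02, -0.07, 0.2, 0, -0.02, 0],
  [0, 0.02, -0.07, 0.35, 0, -0.02, 0],
  [0, 0.02, -0.07, 0.4, 0, -0.02, 0],
  [0, 0.02, -0.07, 0.4, 0, -0.02, 0],
  [0, 0.01, -0.07, 0.3, 0, -0.02, 0],
  [0, 0, -0.02, 0.2, 0, -0.01, 0],
  [0, 0, 0, 0.08, 0, 0, 0],
])

```text
clock: 17.4
position: [0.5705, 0.0277, 0.0891]
ee_rot: [-3.136, 0.154, -0.005]
force: [-0.0, -0.3, -3.9]
width: 0.234
gripper_force: 58.0
```

```bash
python3 plan.py .5687 .0281 .0900 -5.5 -0.2 1; python3 covs.py .66 .02 .046; python3 - <<'E'
from lift import *
# rails and cover in both pictures
outs=[]; t=np.linspace(0,2*np.pi,60); s,pos,r,e=state()
C=r.apply([.092,0,.0435])+pos; print(C)
th=np.radians(-5.5);Rb=np.array([[np.cos(th),-np.sin(th)],[np.sin(th),np.cos(th)]])
for n,b in(('top',.0023),('side',-.0021)):
    im=shot(n);K=6; uv=proj(im,[C])[0]; c0,r0=(uv-[33,40]).astype(int)
    a=cv2.resize(im['pixels'][r0:r0+80,c0:c0+66,::-1],None,fx=K,fy=K,interpolation=cv2.INTER_CUBIC)
    def dr(X,col):
        u=proj(im,np.array(X)+[b,0,0]); cv2.polylines(a,[((u-[c0,r0]+.5)*K).round().astype(np.int32)],True,col,1)
    dr(np.c_[C[0]+.055*np.cos(t),C[1]+.055*np.sin(t),0*t+C[2]+.010],(0,0,255))
    dr(np.c_[C[0]+.022*np.cos(t),C[1]+.022*np.sin(t),0*t+C[2]+.014],(0,0,255))
    for yc in(-.042,.042):
        q=np.array([[-.065,yc-.008],[.065,yc-.008],[.065,yc+.008],[-.065,yc+.008]])@Rb.T+[.6603,.0193]; dr(np.c_[q,[.04]*4],(0,200,0))
    outs.append(a)
cv2.imwrite('pics/over.png',np.hstack(outs))
E
```

```text
pos [0.5705 0.0277 0.0891] ypr [-5.62 -0.16  0.1 ] t 17.4 F [-0.  -0.3 -3.9] w 0.234
[-0.07, -0.01, -0.03, -0.02, 0.01, -0.02]
side n 403 mean [662.5  25.7  55.3] range x [613.2 709.8] y [-31.6  72.1] tilt [-0.13 -0.38] px box 203 257 222 286
[0.66221114 0.01868161 0.04602003]
```

View pics/over.png

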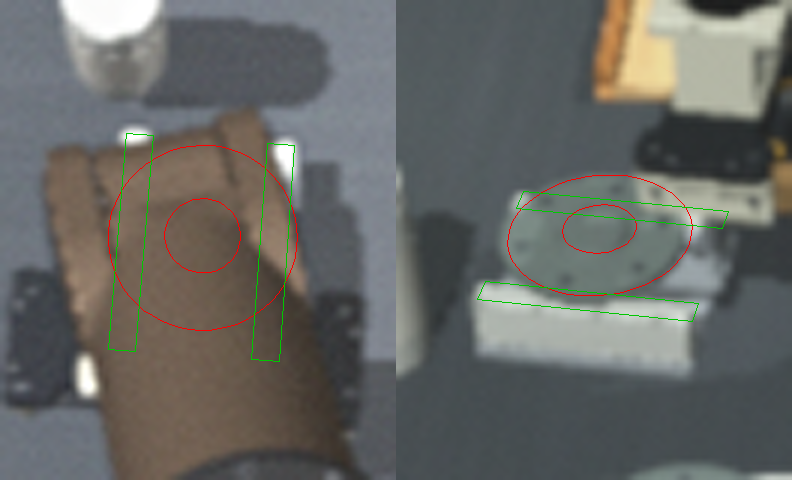

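The side view shows the cover at crop (595,235) straddling both rails as predicted, about 2 mm too far along x. Lowering gently with a small correction.

>>> carry_out([
  [0, -0.04, -0.01, 0.03, 0, 0, 0],
  [0, -0.03, -0.01, 0.03, 0, 0, 0],
  [0, 0, 0, 0.03, 0, 0, 0],
  [0, 0, 0, 0.03, 0, 0, 0],
  [0, 0, 0, 0.03, 0, 0, 0],
  [0, 0, 0, 0.03, 0, 0, 0],
  [0, 0, 0, 0, 0, 0, 0],
])

```text
clock: 18.25
position: [0.569, 0.0283, 0.0853]
ee_rot: [-3.136, 0.154, -0.006]
force: [-0.1, -0.7, -4.1]
width: 0.235
gripper_force: 58.0
```

>>> carry_out([
  [0, 0, 0, 0.03, 0, 0, 0],
  [0, 0, 0, 0.03, 0, 0, 0],
  [0, 0, 0, 0.03, 0, 0, 0],
  [0, 0, 0, 0.03, 0, 0, 0],
  [0, 0, 0, 0.03, 0, 0, 0],
  [0, 0, 0, 0, 0, 0, 0],
])

```text
clock: 18.85
position: [0.5693, 0.0283, 0.0818]
ee_rot: [-3.136, 0.154, -0.007]
force: [0.6, -0.4, -1.1]
width: 0.235
gripper_force: 58.0
```

>>> carry_out([
  [0, 0, 0, 0.06, 0, 0, 0],
  [0, 0, 0, 0.08, 0, 0, 0],
  [0, 0, 0, 0.1, 0, 0, 0],
  [0, 0, 0, 0.06, 0, 0, 0],
  [0, 0, 0, 0, 0, 0, 0],
  [0, 0, 0, 0, 0, 0, 0],
])

```text
clock: 19.45
position: [0.5691, 0.0283, 0.0741]
ee_rot: [-3.136, 0.154, -0.006]
force: [-1.3, 0.1, -1.0]
width: 0.237
gripper_force: 58.0
```

```bash
python3 plan.py .3687 .047 .0720 -5.5 -0.2 1; python3 covs.py .66 .02 .04
```

```text
pos [0.5691 0.0283 0.0741] ypr [-5.63 -0.21  0.11] t 19.45 F [-1.3  0.1 -1. ] w 0.237
[-8.05, 0.04, 0.05, -0.02, -0.0, -0.02]
side n 396 mean [664.1  27.7  50.1] range x [612.5 709.5] y [-29.9  75.2] tilt [-0.07 -0.34] px box 204 258 224 286
```

>>> carry_out([
  [0, -0.2, 0, 0, 0, 0, 0],
  [0, -0.4, 0, 0, 0, 0, 0],
  [0, -0.6, 0, 0, 0, 0, 0],
  [0, -0.8, 0, 0, 0, 0, 0],
  [0, -1, 0, 0, 0, 0, 0],
  [0, -1, 0, 0, 0, 0, 0],
  [0, -1, 0, 0, 0, 0, 0],
  [0, -0.8, 0, 0, 0, 0, 0],
])

```text
clock: 20.3
position: [0.4224, 0.0425, 0.0737]
ee_rot: [-3.136, 0.154, -0.005]
force: [-0.8, 0.0, -2.6]
width: 0.238
gripper_force: 58.0
```

```bash
python3 covs.py .66 .02 .04; python3 plan.py .385 -.05 .06 -45 0 8
```

```text
side n 440 mean [660.2  26.4  50.2] range x [611.9 708.3] y [-27.4  74.2] tilt [ 0.2  -0.45] px box 204 258 224 286
pos [0.4188 0.0425 0.0733] ypr [-5.57  0.02  0.05] t 20.35 F [-4.9 -0.3 -1.7] w 0.235
[-0.12, 0.48, 0.07, -0.0, 0.0, 0.86]
[-0.08, 0.49, 0.07, -0.0, 0.0, 0.86]
[-0.04, 0.49, 0.07, -0.0, 0.0, 0.86]
[0.0, 0.49, 0.07, -0.0, 0.0, 0.86]
[0.04, 0.49, 0.07, -0.0, 0.0, 0.86]
[0.09, 0.48, 0.07, -0.0, 0.0, 0.86]
[0.13, 0.48, 0.07, -0.0, 0.0, 0.86]
[0.17, 0.46, 0.07, -0.0, 0.0, 0.86]
```

```bash
python3 plan.py .425 .0 .075 76.7 0 16
```

```text
pos [0.4188 0.0425 0.0733] ypr [-5.57  0.02  0.05] t 20.35 F [-4.9 -0.3 -1.7] w 0.235
[0.03, 0.1, -0.0, -0.0, -0.0, -0.9]
[0.02, 0.11, -0.0, -0.0, -0.0, -0.9]
[0.01, 0.11, -0.0, -0.0, -0.0, -0.9]
[-0.0, 0.11, -0.0, -0.0, -0.0, -0.9]
[-0.01, 0.11, -0.0, -0.0, -0.0, -0.9]
[-0.02, 0.11, -0.0, -0.0, -0.0, -0.9]
[-0.03, 0.1, -0.0, -0.0, -0.0, -0.9]
[-0.04, 0.1, -0.0, -0.0, -0.0, -0.9]
[-0.05, 0.1, -0.0, -0.0, -0.0, -0.9]
[-0.06, 0.09, -0.0, -0.0, -0.0, -0.9]
[-0.07, 0.09, -0.0, -0.0, -0.0, -0.9]
[-0.07, 0.08, -0.0, -0.0, -0.0, -0.9]
[-0.08, 0.07, -0.0, -0.0, -0.0, -0.9]
[-0.09, 0.06, -0.0, -0.0, -0.0, -0.9]
[-0.09, 0.06, -0.0, -0.0, -0.0, -0.9]
[-0.1, 0.05, -0.0, -0.0, -0.0, -0.9]
```

>>> carry_out([
  [0, 0.03, 0.1, 0, 0, 0, -0.9],
  [0, 0.02, 0.11, 0, 0, 0, -0.9],
  [0, 0.01, 0.11, 0, 0, 0, -0.9],
  [0, 0, 0.11, 0, 0, 0, -0.9],
  [0, -0.01, 0.11, 0, 0, 0, -0.9],
  [0, -0.02, 0.11, 0, 0, 0, -0.9],
  [0, -0.03, 0.1, 0, 0, 0, -0.9],
  [0, -0.04, 0.1, 0, 0, 0, -0.9],
])

```text
clock: 21.15
position: [0.4279, 0.0209, 0.0737]
ee_rot: [-2.989, -0.967, -0.007]
force: [0.5, 0.4, -2.2]
width: 0.239
gripper_force: 58.0
```

>>> carry_out([
  [0, -0.05, 0.1, 0, 0, 0, -0.9],
  [0, -0.06, 0.09, 0, 0, 0, -0.9],
  [0, -0.07, 0.09, 0, 0, 0, -0.9],
  [0, -0.07, 0.08, 0, 0, 0, -0.9],
  [0, -0.08, 0.07, 0, 0, 0, -0.9],
  [0, -0.09, 0.06, 0, 0, 0, -0.9],
  [0, -0.09, 0.06, 0, 0, 0, -0.9],
  [0, -0.1, 0.05, 0, 0, 0, -0.9],
])

```text
clock: 21.95
position: [0.431, -0.0007, 0.0737]
ee_rot: [2.456, 1.957, 0.006]
force: [-0.9, 0.1, -1.6]
width: 0.236
gripper_force: 58.0
```

```bash
python3 lift.py; python3 plan.py .425 .0 .048 76.7 0 4
```

```text
top 218 blade z(x): slope deg down -0.18 roll 0.39 z at x=.09 0.0434 xmax 0.1375 rect (array([92. ,  2.2]), array([91.9, 51.8]), 1.22, np.float64(0.0433), 218)
side 270 blade z(x): slope deg down 0.01 roll 0.54 z at x=.09 0.0441 xmax 0.1379 rect (array([87.7, -2.9]), array([ 53.1, 104.9]), 89.92, np.float64(0.0441), 270)
pos [ 0.431  -0.001   0.0736] ypr [76.93 -0.12 -0.2 ] 22.05
pos [ 0.431  -0.001   0.0736] ypr [76.93 -0.12 -0.2 ] t 22.05 F [-0.3 -0.4 -2.2] w 0.237
[-0.0, -0.06, 0.26, 0.01, -0.01, 0.01]
[-0.0, -0.06, 0.26, 0.01, -0.01, 0.01]
[-0.0, -0.06, 0.26, 0.01, -0.01, 0.01]
[-0.0, -0.06, 0.26, 0.01, -0.01, 0.01]
```

Level; lowering to just touch the bench (TCP about 0.0457).

>>> carry_out([
  [0, 0, 0, 0.26, 0, 0, 0],
  [0, 0, 0, 0.26, 0, 0, 0],
  [0, 0, 0, 0.26, 0, 0, 0],
  [0, 0, 0, 0.2, 0, 0, 0],
  [0, 0, 0, 0.06, 0, 0, 0],
  [0, 0, 0, 0.04, 0, 0, 0],
  [0, 0, 0, 0.03, 0, 0, 0],
  [0, 0, 0, 0, 0, 0, 0],
])

```text
clock: 22.85
position: [0.4318, -0.0005, 0.0459]
ee_rot: [2.46, 1.952, 0.007]
force: [-0.2, -0.0, -1.9]
width: 0.236
gripper_force: 58.0
```

>>> carry_out([
  [0, 0, 0, 0.02, 0, 0, 0],
  [0, 0, 0, 0, 0, 0, 0],
])

```text
clock: 23.05
position: [0.432, -0.0006, 0.0456]
ee_rot: [2.46, 1.952, 0.007]
force: [-0.3, 0.1, 3.7]
width: 0.236
gripper_force: 58.0
```

>>> carry_out([
  [0, 0, 0, 0.02, 0, 0, 0],
  [0, 0, 0, 0, 0, 0, 0],
])

```text
clock: 23.25
position: [0.432, -0.0007, 0.0455]
ee_rot: [2.459, 1.951, 0.007]
force: [-3.2, -1.1, 12.2]
width: 0.232
gripper_force: 58.0
```

Down on the bench. Back off a touch, then open.

>>> carry_out([
  [0, 0, 0, -0.02, 0, 0, 0],
  [0.4, 0, 0, 0, 0, 0, 0],
  [0.5, 0, 0, 0, 0, 0, 0],
  [0.7, 0, 0, 0, 0, 0, 0],
  [0.8, 0, 0, 0, 0, 0, 0],
  [0.8, 0, 0, 0, 0, 0, 0],
  [0.8, 0, 0, 0, 0, 0, 0],
  [0.8, 0, 0, 0, 0, 0, 0],
])

```text
clock: 24.05
position: [0.4317, -0.0005, 0.0453]
ee_rot: [2.46, 1.952, 0.007]
force: [-0.3, 0.9, 0.4]
width: 0.778
gripper_force: 0.0
```

>>> carry_out([
  [0.8, 0, 0, 0, 0, 0, 0],
  [0.8, 0, 0, -0.3, 0, 0, 0],
  [0.8, 0, 0, -0.7, 0, 0, 0],
  [0.8, 0, 0, -1, 0, 0, 0],
  [0.8, 0, 0, -1, 0, 0, 0],
  [0.8, 0, 0, -1, 0, 0, 0],
  [0.8, 0, 0, -1, 0, 0, 0],
  [0.8, 0, 0, -1, 0, 0, 0],
])

```text
clock: 24.85
position: [0.4308, -0.0006, 0.1969]
ee_rot: [2.459, 1.953, 0.007]
force: [1.1, -0.6, -0.3]
width: 0.797
gripper_force: 0.0
```

>>> carry_out([
  [0.8, -1, 0, 0, 0, 0, 0],
  [0.8, -1, 0, 0, 0, 0, 0],
  [0.8, -1, 0, 0, 0, 0, 0],
  [0.8, -1, 0, 0, 0, 0, 0],
  [0.8, -1, 0, 0, 0, 0, 0],
  [0.8, -1, 0, 0, 0, 0, 0],
  [0.8, -1, 0, 0, 0, 0, 0],
  [0.8, 0, 0, 0, 0, 0, 0],
])

```text
clock: 25.65
position: [0.3903, -0.1741, 0.1953]
ee_rot: [2.464, 1.946, 0.005]
force: [0.8, -0.1, 0.3]
width: 0.802
gripper_force: 0.0
```

```bash
python3 covs.py .66 .02 .04; python3 - <<'E'
from h import *
K=4
a=shot('top')['pixels'][115:235,225:425,::-1]
cv2.imwrite('pics/final.png',cv2.resize(a,None,fx=K,fy=K,interpolation=cv2.INTER_CUBIC))
print(arm.observe()['force'].round(1))
E
```

```text
side n 453 mean [660.6  25.1  50.2] range x [611.9 709.6] y [-27.2  73.5] tilt [-0.28 -0.39] px box 204 258 224 286
[-0.8  1.2  0.2]
```

View pics/final.png

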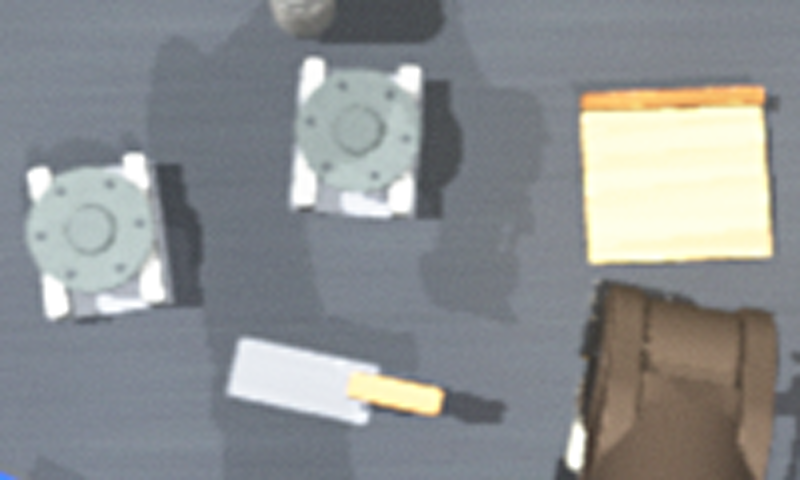

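The top view shows the fresh cover centred at (358,130) across the rails, the board empty, the old cover still in place at (90,228), and the lifter flat and clear at (340,385).

```bash
python3 -c "
from cell import arm
print(arm.sign_off())"
```

```text
the job is handed in; nothing more can be done
None
```

The job is done and handed in at about 26 s: the fresh cover sits level and centred across the empty rack's rails, the blade is drawn out, the lifter lies flat on the bench released, and the old cover was not touched.

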